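# Check a combination lock out of the lockout station

### The job

Check the lock out of the blue lockout station: first move the red tag from the grey rack into the station's slot, pushed fully home and let go. Then turn the lock's black dial clockwise until its white line points at the red index mark, pull the steel shackle open, and lift the lock by its open shackle about 10 cm up out of the station. The program finishes while still holding the lock there by the shackle, level and still; leave the yellow tag, tape roll, gauge and wrench where they are.

Things in the scene. Friction and masses are not known exactly. Their poses are not given: they have to be found in the camera images.
- station: lockout station fixed to the table, grey base 96 x 236 x 8 mm with a blue cradle (walls 18 mm high above the base) holding the lock and, at its -y end, a blue block (82 x 36 x 36 mm on the base) with the tag slot. Origin on the table under the middle of the lock's shackle; y runs along its length: slot at y = -88 mm, shackle at 0, dial at y = +68 mm.
- slot_mouth (a point): centre of the slot's mouth in the top of the blue block, 44 mm above the table. The slot is 62 mm long along the station's x, 10.4 mm wide along the station's y, 30 mm deep; above the mouth flared lips, 6 mm high, lead in from 3.5 mm farther out on every side. Axes as the station's. A tag fully home has its foot 30 mm below this point.
- rack: grey plastic block 130 x 80 x 28 mm fixed to the table with two slots (20 mm deep, long in the rack's y) at x = -35 and +35 mm; the red and the yellow tag stand upright in them; which one has which slot varies. Origin: centre of its underside.
- red_tag: red rigid plastic tag, 60 g, 8 mm thick (its x), 56 mm wide (its y), 82 mm tall (its z); the top 18 mm is only 44 mm wide. Origin: centre of its foot; in the rack the foot is 8 mm above the table. Symmetric under a half turn about z. To fit the station's slot its wide side must lie along the station's x.
- yellow_tag: yellow tag of the same shape, in the rack's other slot; leave it there.
- lock: loose dark steel combination lock, 0.44 kg, body 46 (x) x 126 (y) x 34 mm (z), in the cradle with 1.5 mm play all round, underside 8 mm above the table. Origin: at the underside below the shackle, about which the lock balances; the body reaches from y = -30 to +96 mm; axes as the station's. The shackle stands at y = 0, the dial at y = +68 mm; a red index mark on top lies between them.
- dial_top (a point): centre of the top face of the round black dial: 44 mm diameter, 26 mm high above the lock's top face, axis upright. On its top a long white line runs from the centre to the rim. The axes turn with the dial; the white line points along -y of this point.
- lock_dial (a joint): dial angle, rad, growing anticlockwise seen from above; 0 when the white line points at the red index mark (towards the shackle), the only angle where the shackle can be pulled (within about 0.1). Notch clicks every 0.524 rad (30 degrees, a few hundredths of a N m to pass) pull the dial onto the nearest notch, and 0 is a notch. Starts between 0.8 and 2.4; stops at -3 and 3.
- shackle_grip (a point): middle of the shackle's straight top bar: 8 mm square steel bar, about 26 mm straight along the lock's x, on two legs 34 mm apart; bar centre 54 mm above the lock's top face (96 mm above the table) when shut. Axes as the lock's. Grip it across the lock's y.
- lock_shackle (a joint): how far the shackle is drawn out of the lock, m: 0 shut, 0.020 fully open (end stop). At any dial angle but 0 it stops after about 2 mm and pulling lifts the shut lock out of the cradle. Slides down by its own weight when let go; the lock's weight keeps it drawn when the lock hangs from it.
- tape_roll: beige tape roll lying flat, 100 mm diameter, 25 mm high; leave alone.
- spare_gauge: loose pressure gauge lying on its back, 76 x 44 x 31 mm; leave alone.
- wrench: steel wrench lying flat near the table's front edge, 164 x 26 x 6 mm; leave alone.

How it is judged:
By the outcome, as a careful person would: the job done as asked, in the order asked, and still so for the second after the job is handed in, while the arm keeps its last pose, push and grip.
It also fails if it takes over 64 s, if anything falls off the work surface, if the arm or the gripper's body presses on something with over 40 N, if the wrist force passes 120 N, or if a joint passes its speed limit or range.

### The arm

A 6-joint arm with a two-finger parallel gripper is mounted at the origin on a cart in front of the work surface, level with it; the furniture and walls round the work are solid. World frame = base frame: x ahead of the robot, y to its left, z up, the work surface at z = 0. Lengths are in m, angles in rad, forces in N, time in s.
With the tool pointing down it reaches from about 0.35 to 0.775 m from the base axis. Payload 5.5 kg.
Tool frame: the origin (TCP) lies between the finger pads; the fingertips stand 11 mm ahead of it and the grasp point (between the pads) lies 8 mm behind it (tips_ahead is the distance from the TCP to the fingertips, in m); z points along the fingers, y is the line along which they close (so a half turn about z gives the same grasp; the last joint's range is limited). The gripper opens to 85 mm and grips with 20 to 120 N. Pads are 22 mm wide; open, the fingers measure 114 mm over their backs; the gripper's body (76 mm by 85 mm) begins 54 mm behind the grasp point. The pads swing forward as they close: fully open they stand 13 mm farther back than shut.
Start: joints at [1.199, 0.313, 0.046, 1.304, 0, 1.431], TCP at [0.132, 0.56, 0.242] pointing down, gripper open.
Joint ranges: [-2.76, 2.76], [-0.86, 1.69], [-1.03, 1.26], [-2.2, 2.34], [-1.47, 1.5], [-3.14, 3.14]. Speed limits (rad/s): [2.57, 2.57, 3.14, 3.14, 3.14, 3.14].

### API

Orientations are given as a unit quaternion [w, x, y, z].
In Python, from workcell import * gives the robot as it stands. The module is installed in compiled form; this text tells all that it offers.
- The arm moves only by the tool jog_arm, never from a script. Its argument "moves" is a list of rows, each an object with "fingers": the closure, from 0 (fully open) to 1 (shut); "slide": the shift along the tool's x, y, z in mm, a list of three; "angular": the turn, a rotation vector about the tool's x, y, z in degrees, a list of three. A call has 1 to 10 rows; each row is the pose to reach, as a shift and turn from the pose commanded when the call began, along the tool's axes at that moment; what a row does not reach only later rows make up. A row lasts 1/12 s, in which the tool goes at most 41.7 mm and 7.16 degrees, less where a joint would pass 70% of its speed; a pose out of reach is approached as far as the arm can. A call with a gripper value outside its range is refused whole. The fingers move at their own pace and stop on an object; "squeeze" is the grip in N (left out, the last holds). Time passes only in rows, so rows that repeat a pose let the fingers close. It gives the time, the measured TCP pose, the force, the opening and the grip force at its end, in the units of the state.
- get_state(): the state, without advancing time (a new reading comes with each control period).
- read_camera(name): name is "side" or "top"; returns a dict with "color" (480x640x3 uint8, red, green, blue), "fovy" (degrees; the focal length in pixels is half the picture's height over the tangent of half this angle, whatever the lens; pixels are square), "cx", "cy" (the principal point, pixels), "D" ([k1, k2, p1, p2, k3] as OpenCV has them; the pictures are not rectified), "world_from_camera" (4x4, takes a point from camera to world coordinates). Camera axes: x right, y down, z forward; pixel columns grow to the right and rows downward; lengths in m; the calibration is good to about 2 mm. A picture is of the moment at which its call begins. There is no depth.
- hand_in(): hands the job in; it is judged then, once.
Trained networks look in a picture, given as the dict that the camera call returned (one of the last four; its "shot" number tells which), for a name from the list of things; names that differ only in an ending like _2 or _b are one class to them, and where a whole thing is asked for, a point or a joint stands for the part that bears it (a point fixed in the world has none). Each returns a list of dicts, best first, with "p" (0 to 1); they miss things now and then, are a little off and sometimes report something else, mostly with a low value. They report only what shows in the picture. A call takes as long as a camera call.
- look_for(target, picture): "point" ([column, row] in pixels, amid what is visible of it).
- tip_of(target, picture): "point" ([column, row] in pixels: a listed point, or the origin of a listed thing).
The state is a dict: "clock": time; "joint_pos": joint angles; "qvel": joint speeds; "tau": joint torques, N m; "tcp_pos": TCP position; "orientation": TCP orientation; "wrist_force": force on the tool from outside, world axes, zero at the start; "ft_torque": the same for the moment, N m; "finger_gap": finger opening in m; "grip_force": force on a finger pad.
Only numpy, scipy, OpenCV 4.12 (cv2) and the standard library are available. Lean on these libraries where they do the work, as an engineer would, in place of code of your own. Each camera call takes 0.05 s, during which the arm holds its last target. There are 200 camera calls.

## Working session

There is one attempt and no reset: what is moved stays moved. The work goes in short steps, Python scripts to look and compute and a tool call to move; the robot and the scene stay as the last step left them, time stands still between calls to the robot, and variables do not carry over. Pictures are saved under pics/ and viewed, at most 10 in all, crops included, and the job is handed in when it is done.

Besides the shell and the picture viewer there is one more tool, called after "Emit:" by a JSON object that holds its "op" and its "data", one argument or row to a line. jog_arm: Moves the arm, as the interface text tells. Its arguments: {"type":"object","properties":{"moves":{"type":"array","items":{"type":"object","properties":{"fingers":{"type":"number"},"slide":{"type":"array","items":{"type":"number"}},"angular":{"type":"array","items":{"type":"number"}}}}},"squeeze":{"type":"number"}},"required":["moves"]}

```bash
mkdir -p pics
cat > h.py <<'E'
from workcell import *
import numpy as np, cv2
from scipy.spatial.transform import Rotation as R
def K(p):
    f=240/np.tan(np.radians(p["fovy"])/2); return np.array([[f,0,p["cx"]],[0,f,p["cy"]],[0,0,1]])
def ray(p,uv):
    q=cv2.undistortPoints(np.array([[uv]],float),K(p),np.array(p["D"],float))[0,0]
    T=np.array(p["world_from_camera"]); return T[:3,3],T[:3,:3]@np.array([q[0],q[1],1])
def atz(p,uv,z):
    o,d=ray(p,uv); return o+d*(z-o[2])/d[2]
def tri(p1,u1,p2,u2):
    A=[];b=[]
    for p,u in((p1,u1),(p2,u2)):
        o,d=ray(p,u); d=d/np.linalg.norm(d); M=np.eye(3)-np.outer(d,d); A.append(M);b.append(M@o)
    return np.linalg.lstsq(np.vstack(A),np.hstack(b),rcond=None)[0]
def proj(p,X):
    T=np.linalg.inv(np.array(p["world_from_camera"])); 
    return cv2.projectPoints(np.atleast_2d(np.array(X,float)),cv2.Rodrigues(T[:3,:3])[0],T[:3,3],K(p),np.array(p["D"],float))[0][:,0]
def save(p,n): cv2.imwrite(f"pics/{n}.png",p["color"][:,:,::-1])
def st():
    s=get_state(); return s
E
python3 - <<'E'
from h import *
np.set_printoptions(precision=4,suppress=True)
a=read_camera("top");b=read_camera("side");save(a,"top0");save(b,"side0")
s=get_state();print(s)
for p in(a,b):print(p["fovy"],np.array(p["world_from_camera"])[:3,3],p["D"])
for n in "station slot_mouth rack red_tag yellow_tag lock dial_top shackle_grip tape_roll spare_gauge wrench".split():
    for nm,p in(("top",a),("side",b)):
        t=tip_of(n,p);l=look_for(n,p) if n!="slot_mouth" else []
        print(n,nm,[(np.round(x["point"],1),round(x["p"],2)) for x in t[:2]],[(np.round(x["point"],1),round(x["p"],2)) for x in l[:2]])
E
```

```text
{'clock': 0.1, 'joint_pos': array([1.1994, 0.3139, 0.0451, 1.3036, 0.    , 1.4312]), 'qvel': array([ 0.0004,  0.0001,  0.0031, -0.0003,  0.0011, -0.0009]), 'tau': array([  0.0024, -48.1724,  29.9244,   0.0128,  -0.0002,  -0.    ]), 'tcp_pos': array([0.132 , 0.5592, 0.2415]), 'orientation': array([-0.0002,  0.1156,  0.9933, -0.0008]), 'wrist_force': array([ 0.2692,  0.1547, -0.274 ]), 'ft_torque': array([ 0.0372, -0.0106, -0.0317]), 'grip_force': 0.0, 'finger_gap': 0.08563255964291543}
43.204179904571184 [ 0.3129 -0.1905  1.1769] [-0.0828  0.      0.      0.      0.    ]
44.193801419029064 [ 0.3056 -0.905   0.7193] [0.0158 0.     0.     0.     0.    ]
station top [(array([301.9, 260. ]), 0.64)] [(array([320.4, 265.8]), 0.71)]
station side [(array([287.2, 263.6]), 0.93)] [(array([285.6, 282.7]), 0.77)]
slot_mouth top [(array([343. , 273.8]), 0.62)] []
slot_mouth side [] []
rack top [(array([417.6, 235. ]), 0.97), (array([358.7, 163.1]), 0.26)] [(array([418.9, 234. ]), 0.75)]
rack side [] [(array([369.1, 361.6]), 0.98)]
red_tag top [(array([427.9, 252.6]), 0.66)] [(array([428.5, 245.4])
[... 816 characters left out ...]
ray([296.1, 255.4]), 0.42)]
shackle_grip side [(array([282.4, 223.9]), 0.66)] [(array([286.5, 225.3]), 0.65)]
tape_roll top [(array([358.2, 160.6]), 0.56)] [(array([363. , 145.7]), 0.96)]
tape_roll side [(array([417.4, 287.4]), 0.63)] [(array([413. , 289.3]), 0.64), (array([385.9, 330.4]), 0.29)]
spare_gauge top [(array([230.5, 166.3]), 0.87), (array([259.1, 247.1]), 0.56)] [(array([222.1, 165.3]), 0.83)]
spare_gauge side [(array([284.1, 212.1]), 0.72), (array([362.1, 199.8]), 0.7)] [(array([356.1, 191.5]), 0.68)]
wrench top [(array([356.6, 315.3]), 0.62)] [(array([347. , 316.2]), 0.62)]
wrench side [(array([240.4, 323.4]), 0.63)] [(array([240.5, 327.9]), 0.8), (array([283.5, 236.6]), 0.25)]
```

Run:
```python
import cv2
a=cv2.imread("pics/top0.png");b=cv2.imread("pics/side0.png")
cv2.imwrite("pics/c1.png",cv2.resize(a[140:340,200:465],None,fx=3,fy=3,interpolation=cv2.INTER_CUBIC))
cv2.imwrite("pics/c2.png",cv2.resize(b[180:400,190:450],None,fx=2.7,fy=2.7,interpolation=cv2.INTER_CUBIC))
```

```text
(no output)
```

View pics/c1.png

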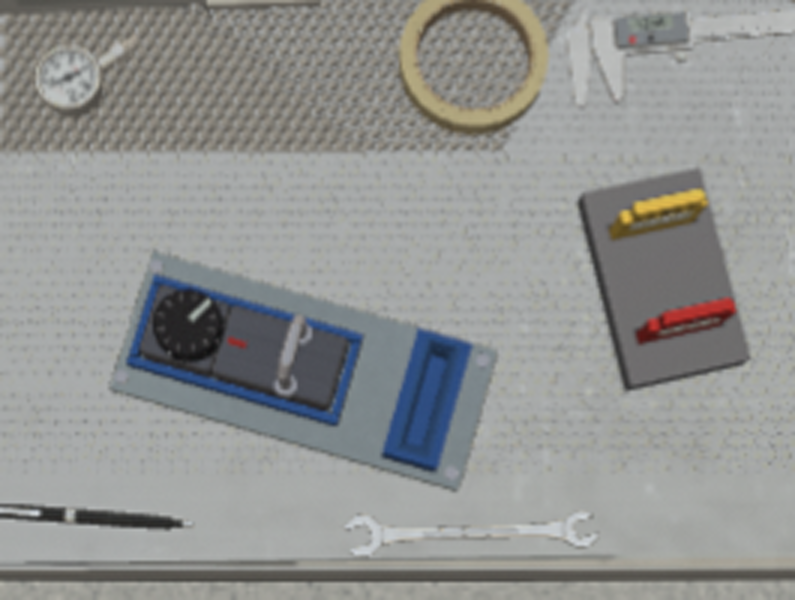

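View pics/c2.png

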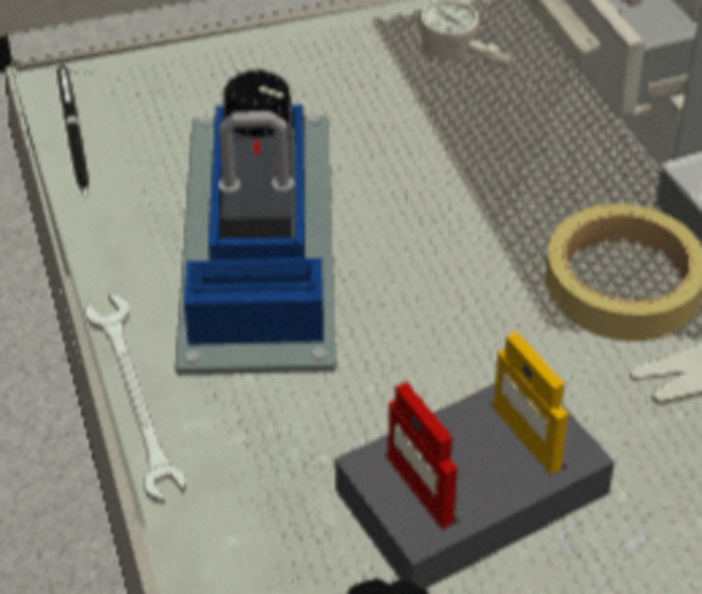

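Both views agree. In the top view the station runs from dial (crop 187,323) through shackle (290,355) to slot (429,400), and the red tag is nearer the wrench at crop (687,320). The white line points up and right at about 45°. Now I'll fit the models.

```bash
cat > fit.py <<'E'
from h import *
from scipy.optimize import least_squares, minimize
np.set_printoptions(precision=4,suppress=True)
a=read_camera("top");b=read_camera("side")
def place(q,P): 
    c,s=np.cos(q[2]),np.sin(q[2]); P=np.array(P,float)
    return np.c_[q[0]+c*P[:,0]-s*P[:,1],q[1]+s*P[:,0]+c*P[:,1],P[:,2]]
T=lambda u,v:(200+u/3-.33,140+v/3-.33)
S=lambda u,v:(190+u/2.7-.3,180+v/2.7-.3)
def fit(obs,q0):
    ft=lambda q:np.concatenate([(proj(p,place(q,[P]))[0]-np.array(u)) for p,P,u in obs])
    r=least_squares(ft,q0,loss="soft_l1"); print(r.x,"res px",np.round(r.fun,1)); return r.x
# yaw: station +y (dial) in image: left/up
plate=[(a,T(152,250)),(a,T(497,350)),(a,T(458,490)),(a,T(110,390))]
w=[atz(p,u,.008) for p,u in plate];print("plate",np.array(w),np.mean(w,0))
obs=[(a,[0,.068,.068],T(187,322)),(a,[0,0,.100],T(292,350)),(a,[0,-.088,.050],T(429,400)),
 (a,[.041,-.07,.044],T(417,331)),(a,[-.041,-.106,.044],T(437,468)),
 (b,[0,.068,.068],S(258,86)),(b,[0,0,.100],S(254,113)),
 (b,[-.041,-.106,.008],S(187,333)),(b,[.041,-.106,.008],S(323,340)),(b,[-.041,-.106,.044],S(187,290)),(b,[.041,-.106,.044],S(325,290))]
q=fit(obs,[.3,-.15,-.28]); 
qa=fit([o for o in obs if o[0] is a],q);qb=fit([o for o in obs if o[0] is b],q)
# tags by colour mask IoU
def mask(p):
    h=cv2.cvtColor(p["color"],cv2.COLOR_RGB2HSV); m=(((h[...,0]<8)|(h[...,0]>172))&(h[...,1]>130)&(h[...,2]>60)).astype(np.uint8)
    n,l,stt,_=cv2.connectedComponentsWithStats(m); k=1+np.argmax(stt[1:,4]); return (l==k).astype(np.uint8)
B=[[x,y,z] for x in(-.004,.004) for y,z in((-.028,.028),(.028,.028),(-.028,.072),(.028,.072),(-.022,.072),(.022,.072),(-.022,.09),(.022,.09))]
low=[i for i,P in enumerate(B) if P[2]<.08 and abs(P[1])>.025]; up=[i for i,P in enumerate(B) if abs(P[1])<.025]
M=[(p,mask(p)) for p in(a,b)]
def cost(q,ms=M):
    c=0
    for p,m in ms:
        im=np.zeros((1920,2560),np.uint8)
        pr=proj(p,place(q,B))
        for ix in(low,up): cv2.fillConvexPoly(im,cv2.convexHull(np.round((pr[ix]+.5)*4).astype(np.int32)),1)
        im=cv2.resize(im*255,(640,480),interpolation=cv2.INTER_AREA)/255.
        c+=np.abs(im-m).sum()/m.sum()
    return c
ps=[atz(a,T(687,320),.08)[:2]];print(ps,[m.sum() for _,m in M])
t0=[*ps[0],q[2]+.0]
best=None
for yaw in(-.3,.0,.3,.6,-.6,1.3,1.6):
    for ms in (M,):
        r=minimize(cost,[*ps[0],yaw],method="Nelder-Mead",options=dict(initial_simplex=[[*ps[0],yaw]]+[[ps[0][0]+.01*(i==0),ps[0][1]+.01*(i==1),yaw+.2*(i==2)] for i in range(3)]))
        if best is None or r.fun<best.fun:best=r
print("tag",best.x,best.fun)
for ms in(M[:1],M[1:]):
    r=minimize(cost,best.x,args=(ms,),method="Nelder-Mead",options=dict(initial_simplex=[best.x]+[best.x+np.eye(3)[i]*[.005,.005,.1] for i in range(3)]));print(r.x,r.fun)
print("rack corners",np.array([atz(a,T(*u),.028) for u in((580,197),(700,170),(748,360),(628,388))]))
rk=[(a,[sx*.065,sy*.04,.028],T(*u)) for sx,sy,u in((1,1,(580,197)),(1,-1,(700,170)),(-1,-1,(748,360)),(-1,1,(628,388)))]
r=fit(rk,[.4,-.3,.25]);print("slots",place(r,[[-.035,0,0],[.035,0,0]]))
tip=proj(a,place(q,[[0,.068,.068],[0,0,.096],[0,-.088,.044]]));print(tip)
E
python3 fit.py
```

```text
plate [[ 0.5613 -0.0652  0.008 ]
 [ 0.4951 -0.2911  0.008 ]
 [ 0.4041 -0.2648  0.008 ]
 [ 0.4685 -0.0398  0.008 ]] [ 0.4822 -0.1652  0.008 ]
[ 0.4847 -0.1578 -0.2865] res px [-0.9 -0.5 -1.3 -2.3 -1.2 -1.6 -0.5 -1.4 -0.8 -0.2 -0.5  1.1 -0.4  1.
  0.2  4.9  0.2  1.2 -1.3  5.3 -0.8  4.2]
[ 0.4825 -0.1596 -0.288 ] res px [ 0.1  0.6 -0.3 -1.1 -0.3 -0.3  0.5 -0.2  0.1  1. ]
[ 0.4877 -0.1506 -0.2919] res px [ 0.3 -1.6  0.2 -1.9  0.6  1.3  0.3 -2.2 -0.9  1.7 -0.7  0.8]
[array([ 0.5026, -0.4021])] [np.uint64(173), np.uint64(684)]
tag [ 0.5069 -0.4061  0.2207] 0.8846247480501852
[ 0.5078 -0.4058  0.3131] 0.49822055990026065
[ 0.5067 -0.4051  0.1733] 0.30864579750028664
rack corners [[ 0.5927 -0.3449  0.028 ]
 [ 0.6111 -0.4242  0.028 ]
 [ 0.4855 -0.4507  0.028 ]
 [ 0.4675 -0.3728  0.028 ]]
[ 0.5392 -0.3981  0.2166] res px [ 0.1 -0.7 -0.5 -0.1  0.3  0.6  0.1  0.2]
slots [[ 0.5051 -0.4056  0.    ]
 [ 0.5734 -0.3906  0.    ]]
[[261.1237 246.5248]
 [295.734  254.4303]
 [341.2933 271.8645]]
```

```bash
cat >> h.py <<'E'
def to(x,y,z,yaw,v=True):
    "slide/angular from present pose to TCP (x,y,z), tool pointing down with tool-y at world angle yaw (deg, mod 180)"
    s=get_state(); r=R.from_quat(np.roll(s["orientation"],-1)); sl=r.inv().apply(np.array([x,y,z])-s["tcp_pos"])*1000
    best=None
    for k in(0,180):
        a=np.radians(yaw+k); Y=np.array([np.cos(a),np.sin(a),0]);Z=np.array([0,0,-1.]);X=np.cross(Y,Z)
        d=(r.inv()*R.from_matrix(np.c_[X,Y,Z])).as_rotvec(degrees=True)
        if best is None or np.linalg.norm(d)<np.linalg.norm(best):best=d
    cy=r.apply([0,1,0]); print("clock %.2f"%s["clock"],"tcp",np.round(s["tcp_pos"],4),"yaw %.1f"%np.degrees(np.arctan2(cy[1],cy[0])),"slide",np.round(sl,1),"ang",np.round(best,1),"q",np.round(s["joint_pos"],2),"F",np.round(s["wrist_force"],1),"gap %.4f grip %.1f"%(s["finger_gap"],s["grip_force"]))
E
python3 -c "
from h import *
to(.48,.10,.2,12.4)"
```

```text
clock 2.30 tcp [0.1321 0.5596 0.2423] yaw 76.7 slide [-444.2 -367.4   42.3] ang [ 0.   0.  64.3] q [ 1.2   0.31  0.05  1.3  -0.    1.43] F [ 0.6  0.3 -0.4] gap 0.0856 grip 0.0
```

Emit:
{"op": "jog_arm", "data": {
  "moves": [
    {"fingers": 0.3, "slide": [-444, -367, 42], "angular": [0, 0, 64]},
    {"fingers": 0.3, "slide": [-444, -367, 42], "angular": [0, 0, 64]},
    {"fingers": 0.3, "slide": [-444, -367, 42], "angular": [0, 0, 64]},
    {"fingers": 0.3, "slide": [-444, -367, 42], "angular": [0, 0, 64]},
    {"fingers": 0.3, "slide": [-444, -367, 42], "angular": [0, 0, 64]},
    {"fingers": 0.3, "slide": [-444, -367, 42], "angular": [0, 0, 64]},
    {"fingers": 0.3, "slide": [-444, -367, 42], "angular": [0, 0, 64]},
    {"fingers": 0.3, "slide": [-444, -367, 42], "angular": [0, 0, 64]},
    {"fingers": 0.3, "slide": [-444, -367, 42], "angular": [0, 0, 64]},
    {"fingers": 0.3, "slide": [-444, -367, 42], "angular": [0, 0, 64]}
  ]
}}

```text
clock: 3.13
tcp_pos: [0.3839, 0.2266, 0.2122]
orientation: [0.0, 0.626, 0.78, 0.001]
wrist_force: [1.3, 0.2, -0.3]
finger_gap: 0.0597
grip_force: 0.0
```

```bash
python3 -c "
from h import *
to(.506,-.4055,.16,12.4)"
```

```text
clock 3.13 tcp [0.3839 0.2266 0.2122] yaw 12.4 slide [-643.6  -17.    52. ] ang [ 0.1 -0.   0. ] q [ 0.35  0.08 -0.32  1.17  0.    1.71] F [ 1.3  0.2 -0.3] gap 0.0597 grip 0.0
```

Emit:
{"op": "jog_arm", "data": {
  "moves": [
    {"fingers": 0.4, "slide": [-644, -17, 52]},
    {"fingers": 0.4, "slide": [-644, -17, 52]},
    {"fingers": 0.4, "slide": [-644, -17, 52]},
    {"fingers": 0.4, "slide": [-644, -17, 52]},
    {"fingers": 0.4, "slide": [-644, -17, 52]},
    {"fingers": 0.4, "slide": [-644, -17, 52]},
    {"fingers": 0.4, "slide": [-644, -17, 52]},
    {"fingers": 0.4, "slide": [-644, -17, 52]},
    {"fingers": 0.4, "slide": [-644, -17, 52]},
    {"fingers": 0.4, "slide": [-644, -17, 52]}
  ]
}}

```text
schema error: expected keys fingers, slide, angular
```

```bash
python3 -c "
from h import *
to(.506,-.4055,.16,12.4)"
```

```text
clock 3.13 tcp [0.3839 0.2266 0.2122] yaw 12.4 slide [-643.6  -17.    52. ] ang [ 0.1 -0.   0. ] q [ 0.35  0.08 -0.32  1.17  0.    1.71] F [ 1.3  0.2 -0.3] gap 0.0597 grip 0.0
```

Emit:
{"op": "jog_arm", "data": {
  "moves": [
    {"fingers": 0.4, "slide": [-644, -17, 52], "angular": [0, 0, 0]},
    {"fingers": 0.4, "slide": [-644, -17, 52], "angular": [0, 0, 0]},
    {"fingers": 0.4, "slide": [-644, -17, 52], "angular": [0, 0, 0]},
    {"fingers": 0.4, "slide": [-644, -17, 52], "angular": [0, 0, 0]},
    {"fingers": 0.4, "slide": [-644, -17, 52], "angular": [0, 0, 0]},
    {"fingers": 0.4, "slide": [-644, -17, 52], "angular": [0, 0, 0]},
    {"fingers": 0.4, "slide": [-644, -17, 52], "angular": [0, 0, 0]},
    {"fingers": 0.4, "slide": [-644, -17, 52], "angular": [0, 0, 0]},
    {"fingers": 0.4, "slide": [-644, -17, 52], "angular": [0, 0, 0]},
    {"fingers": 0.4, "slide": [-644, -17, 52], "angular": [0, 0, 0]}
  ]
}}

```text
clock: 3.97
tcp_pos: [0.4637, -0.1813, 0.1785]
orientation: [0.0, 0.625, 0.781, 0.0]
wrist_force: [0.9, 0.2, -0.2]
finger_gap: 0.0515
grip_force: 0.0
```

```bash
python3 -c "
from h import *
to(.506,-.4055,.12,12.4)"
```

```text
clock 3.97 tcp [ 0.4637 -0.1813  0.1785] yaw 12.7 slide [-228.    -8.1   58.6] ang [0.  0.  0.3] q [-0.53  0.19 -0.27  1.11  0.    0.82] F [ 0.9  0.2 -0.2] gap 0.0515 grip 0.0
```

Emit:
{"op": "jog_arm", "data": {
  "moves": [
    {"fingers": 0.4, "slide": [-228, -8, 59], "angular": [0, 0, 0]},
    {"fingers": 0.4, "slide": [-228, -8, 59], "angular": [0, 0, 0]},
    {"fingers": 0.4, "slide": [-228, -8, 59], "angular": [0, 0, 0]},
    {"fingers": 0.4, "slide": [-228, -8, 59], "angular": [0, 0, 0]},
    {"fingers": 0.4, "slide": [-228, -8, 59], "angular": [0, 0, 0]},
    {"fingers": 0.4, "slide": [-228, -8, 59], "angular": [0, 0, 0]},
    {"fingers": 0.4, "slide": [-228, -8, 59], "angular": [0, 0, 0]},
    {"fingers": 0.4, "slide": [-228, -8, 59], "angular": [0, 0, 0]},
    {"fingers": 0.4, "slide": [-228, -8, 59], "angular": [0, 0, 0]}
  ]
}}

```text
clock: 4.72
tcp_pos: [0.5058, -0.4025, 0.1191]
orientation: [-0.001, 0.624, 0.781, 0.0]
wrist_force: [-0.9, 0.8, -0.4]
finger_gap: 0.0511
grip_force: 0.0
```

```bash
python3 -c "
from h import *
to(.506,-.4055,.062,12.4)
b=read_camera('side');cv2.imwrite('pics/s2.png',cv2.resize(b['color'][250:420,260:460,::-1],None,fx=3,fy=3))"
```

```text
clock 4.72 tcp [ 0.5058 -0.4025  0.1191] yaw 12.7 slide [-3.1 -0.4 57.1] ang [-0.  -0.1  0.3] q [-0.8   0.51  0.03  1.1   0.    0.55] F [-0.9  0.8 -0.4] gap 0.0511 grip 0.0
```

View pics/s2.png

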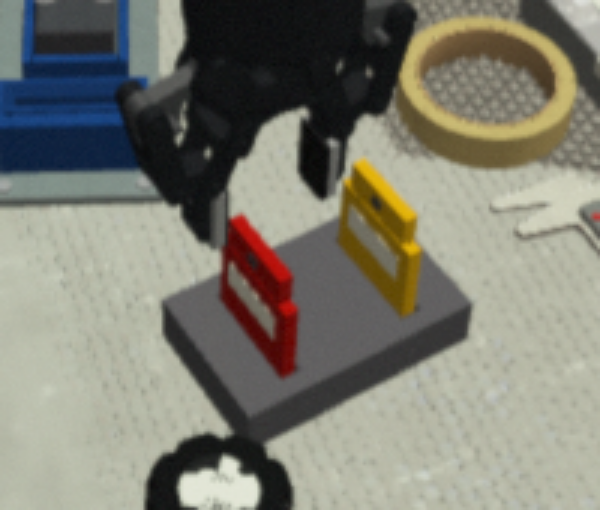

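The open fingers (crop 215,240 and 330,190) straddle the red tag's top (262,250) and are clear of the yellow one. Descending to grip.

Emit:
{"op": "jog_arm", "data": {
  "moves": [
    {"fingers": 0.4, "slide": [-3, 0, 25], "angular": [0, 0, 0]},
    {"fingers": 0.4, "slide": [-3, 0, 50], "angular": [0, 0, 0]},
    {"fingers": 0.4, "slide": [-3, 0, 57], "angular": [0, 0, 0]},
    {"fingers": 0.4, "slide": [-3, 0, 57], "angular": [0, 0, 0]},
    {"fingers": 0.7, "slide": [-3, 0, 57], "angular": [0, 0, 0]},
    {"fingers": 0.8, "slide": [-3, 0, 57], "angular": [0, 0, 0]},
    {"fingers": 0.9, "slide": [-3, 0, 57], "angular": [0, 0, 0]},
    {"fingers": 1, "slide": [-3, 0, 57], "angular": [0, 0, 0]},
    {"fingers": 1, "slide": [-3, 0, 57], "angular": [0, 0, 0]},
    {"fingers": 1, "slide": [-3, 0, 57], "angular": [0, 0, 0]}
  ],
  "squeeze": 40
}}

```text
clock: 5.6
tcp_pos: [0.5064, -0.407, 0.0641]
orientation: [0.001, 0.625, 0.781, -0.001]
wrist_force: [-4.6, 0.5, 6.3]
finger_gap: 0.0074
grip_force: 40.2
```

```bash
python3 -c "
from h import *
to(.506,-.4055,.16,12.4)"
```

```text
clock 5.60 tcp [ 0.5064 -0.407   0.0641] yaw 12.7 slide [  1.3  -0.1 -95.9] ang [-0.   0.1  0.3] q [-0.8   0.55 -0.03  0.98 -0.    0.55] F [-4.6  0.5  6.3] gap 0.0074 grip 40.2
```

Emit:
{"op": "jog_arm", "data": {
  "moves": [
    {"fingers": 1, "slide": [0, 0, -20], "angular": [0, 0, 0]},
    {"fingers": 1, "slide": [0, 0, -45], "angular": [0, 0, 0]},
    {"fingers": 1, "slide": [0, 0, -75], "angular": [0, 0, 0]},
    {"fingers": 1, "slide": [0, 0, -96], "angular": [0, 0, 0]},
    {"fingers": 1, "slide": [0, 0, -96], "angular": [0, 0, 0]}
  ]
}}

```text
clock: 6.02
tcp_pos: [0.5092, -0.4083, 0.1648]
orientation: [0.005, 0.624, 0.781, -0.0]
wrist_force: [0.6, -0.8, 0.2]
finger_gap: 0.0078
grip_force: 39.5
```

```bash
python3 -c "
from h import *
to(.4575,-.244,.13,73.5)"
```

```text
clock 6.02 tcp [ 0.5092 -0.4083  0.1648] yaw 12.7 slide [172.  -14.4  33.3] ang [  0.    0.6 -60.8] q [-0.8   0.49  0.11  1.19  0.    0.55] F [ 0.6 -0.8  0.2] gap 0.0078 grip 39.5
```

Emit:
{"op": "jog_arm", "data": {
  "moves": [
    {"fingers": 1, "slide": [30, -2, 0], "angular": [0, 0, -7]},
    {"fingers": 1, "slide": [60, -5, 0], "angular": [0, 0, -14]},
    {"fingers": 1, "slide": [90, -7, 0], "angular": [0, 0, -21]},
    {"fingers": 1, "slide": [120, -9, 10], "angular": [0, 0, -28]},
    {"fingers": 1, "slide": [145, -11, 20], "angular": [0, 0, -35]},
    {"fingers": 1, "slide": [160, -13, 27], "angular": [0, 0, -42]},
    {"fingers": 1, "slide": [168, -13, 30], "angular": [0, 0, -49]},
    {"fingers": 1, "slide": [170, -13, 30], "angular": [0, 0, -56]},
    {"fingers": 1, "slide": [170, -13, 30], "angular": [0, 0, -61]},
    {"fingers": 1, "slide": [170, -13, 30], "angular": [0, 0, -61]}
  ]
}}

```text
clock: 6.85
tcp_pos: [0.4566, -0.2426, 0.1283]
orientation: [0.0, 0.14, 0.99, 0.0]
wrist_force: [0.4, 0.2, -1.2]
finger_gap: 0.0072
grip_force: 39.5
```

Run:
```python
from h import *
to(.4575,-.244,.13,73.5)
a=read_camera('top');b=read_camera('side')
c1=cv2.resize(a['color'][220:320,280:400,::-1],None,fx=3.3,fy=3.3,interpolation=cv2.INTER_CUBIC)
c2=cv2.resize(b['color'][200:350,230:350,::-1],None,fx=3.3,fy=3.3,interpolation=cv2.INTER_CUBIC)
c1=cv2.copyMakeBorder(c1,0,c2.shape[0]-c1.shape[0],0,0,0)
cv2.imwrite('pics/s3.png',np.hstack([c1,c2]))
```

```text
clock 6.85 tcp [ 0.4566 -0.2426  0.1283] yaw 73.9 slide [-1.2 -1.1 -1.7] ang [0.  0.  0.4] q [-0.64  0.27 -0.31  1.    0.   -0.36] F [ 0.4  0.2 -1.2] gap 0.0072 grip 39.5
```

View pics/s3.png

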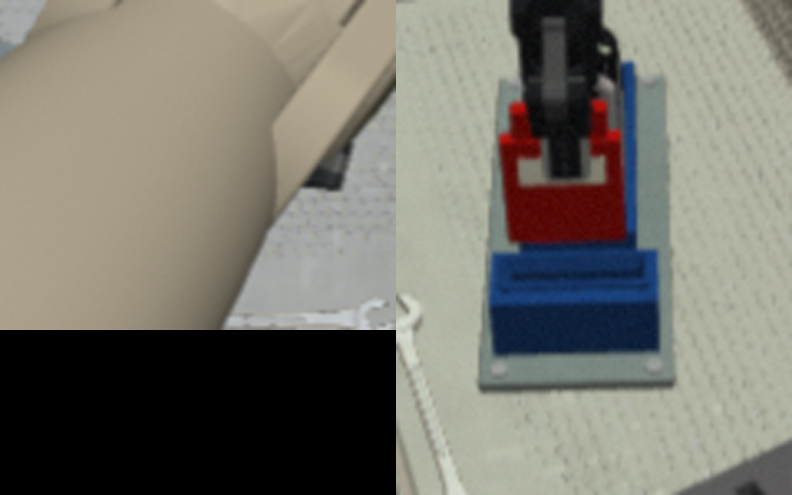

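Run:
```python
from h import *
np.set_printoptions(precision=4,suppress=True)
b=read_camera('side')
F=lambda x,y:(230+(x-396)/3.3-.35,200+y/3.3-.35)
q=np.array([.4825,-.1596]);c,s=np.cos(-.288),np.sin(-.288);M=np.array([[c,s],[-s,c]])
for n,z,pts in(("foot",.0723,[(508,242),(628,245)]),("blocktopfront",.044,[(491,303),(658,301)]),("blockbotfront",.008,[(493,352),(658,350)]),("blocktopback",.044,[(493,254),(657,252)]),("plate",.008,[(482,384),(672,380)]),("slot far edge lips",.05,[(513,262),(642,261)]),("slot",.047,[(577,270)])):
    for p in pts: w=atz(b,F(*p),z); print(n,w[:2],"station frame",M@(w[:2]-q))
w=get_state()["tcp_pos"];print("tcp in station",M@(w[:2]-q))
m=tip_of("slot_mouth",b);print(m, [M@(atz(b,x["point"],.044)[:2]-q) for x in m])
m=tip_of("red_tag",b);print(m, [M@(atz(b,x["point"],.0723)[:2]-q) for x in m])
```

```text
foot [ 0.4296 -0.2367] station frame [-0.0288 -0.0889]
foot [ 0.4836 -0.2565] station frame [ 0.0285 -0.0926]
blocktopfront [ 0.4171 -0.2462] station frame [-0.0381 -0.1016]
blocktopfront [ 0.494  -0.2699] station frame [ 0.0424 -0.1025]
blockbotfront [ 0.416  -0.2443] station frame [-0.0397 -0.1001]
blockbotfront [ 0.494  -0.2684] station frame [ 0.0419 -0.1011]
blocktopback [ 0.4259 -0.2135] station frame [-0.0389 -0.0678]
blocktopback [ 0.5036 -0.2374] station frame [ 0.0423 -0.0686]
plate [ 0.406  -0.2633] station frame [-0.0439 -0.1211]
plate [ 0.4946 -0.2895] station frame [ 0.0485 -0.1211]
slot far edge lips [ 0.4328 -0.2282] station frame [-0.0281 -0.0798]
slot far edge lips [ 0.493  -0.2471] station frame [ 0.0349 -0.0809]
slot [ 0.4618 -0.2403] station frame [ 0.0031 -0.0832]
tcp in station [-0.0009 -0.0875]
[{'point': [282.1, 282.3], 'p': 0.56}, {'point': [361.9, 198.1], 'p': 0.46}] [array([-0.001, -0.082]), array([0.1466, 0.1421])]
[{'point': [280.2, 273.6], 'p': 0.88}] [array([-0.0026, -0.0911])]
```

Emit:
{"op": "jog_arm", "data": {
  "moves": [
    {"fingers": 1, "slide": [-2, 1.5, 5], "angular": [0, 0, 0.6]},
    {"fingers": 1, "slide": [-2, 1.5, 12], "angular": [0, 0, 0.6]},
    {"fingers": 1, "slide": [-2, 1.5, 18], "angular": [0, 0, 0.6]},
    {"fingers": 1, "slide": [-2, 1.5, 24], "angular": [0, 0, 0.6]},
    {"fingers": 1, "slide": [-2, 1.5, 30], "angular": [0, 0, 0.6]},
    {"fingers": 1, "slide": [-2, 1.5, 35], "angular": [0, 0, 0.6]},
    {"fingers": 1, "slide": [-2, 1.5, 40], "angular": [0, 0, 0.6]}
  ]
}}

```text
clock: 7.68
tcp_pos: [0.4588, -0.2421, 0.0876]
orientation: [-0.0, 0.147, 0.989, 0.0]
wrist_force: [-0.4, -0.2, -0.5]
finger_gap: 0.0078
grip_force: 39.5
```

Run:
```python
from h import *
to(.4575,-.244,.07,73.2)
b=read_camera('side')
cv2.imwrite('pics/s4.png',cv2.resize(b['color'][220:330,240:340,::-1],None,fx=4,fy=4,interpolation=cv2.INTER_CUBIC))
```

```text
clock 7.68 tcp [ 0.4588 -0.2421  0.0876] yaw 73.1 slide [ 0.7 -2.2 17.6] ang [ 0.  -0.  -0.1] q [-0.64  0.31 -0.36  0.9   0.   -0.35] F [-0.4 -0.2 -0.5] gap 0.0078 grip 39.5
```

View pics/s4.png

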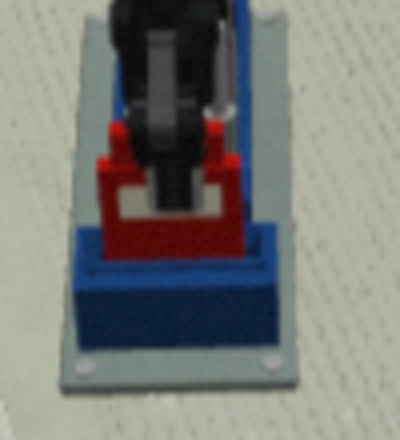

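The tag's foot (crop 103–244) is inside the lips (86–260), with no force on the wrist. Pressing it home.

Emit:
{"op": "jog_arm", "data": {
  "moves": [
    {"fingers": 1, "slide": [-1, 0, 5], "angular": [0, 0, 0]},
    {"fingers": 1, "slide": [-1, 0, 10], "angular": [0, 0, 0]},
    {"fingers": 1, "slide": [-1, 0, 14], "angular": [0, 0, 0]},
    {"fingers": 1, "slide": [-1, 0, 17], "angular": [0, 0, 0]},
    {"fingers": 1, "slide": [-1, 0, 19], "angular": [0, 0, 0]},
    {"fingers": 1, "slide": [-1, 0, 21], "angular": [0, 0, 0]},
    {"fingers": 1, "slide": [-1, 0, 21], "angular": [0, 0, 0]}
  ]
}}

```text
clock: 8.32
tcp_pos: [0.4604, -0.2428, 0.07]
orientation: [0.001, 0.147, 0.989, -0.0]
wrist_force: [-6.5, 3.6, 19.2]
finger_gap: 0.0076
grip_force: 42.8
```

```bash
python3 -c "
from h import *
to(.4575,-.244,.14,73.2)"
```

```text
clock 8.32 tcp [ 0.4604 -0.2428  0.07  ] yaw 73.1 slide [  2.3  -2.1 -70. ] ang [-0.   0.1 -0.1] q [-0.64  0.33 -0.38  0.86  0.   -0.35] F [-6.5  3.6 19.2] gap 0.0076 grip 42.8
```

Emit:
{"op": "jog_arm", "data": {
  "moves": [
    {"fingers": 0.9, "slide": [0, 0, -3], "angular": [0, 0, 0]},
    {"fingers": 0.6, "slide": [0, 0, -3], "angular": [0, 0, 0]},
    {"fingers": 0.5, "slide": [0, 0, -3], "angular": [0, 0, 0]},
    {"fingers": 0.4, "slide": [0, 0, -3], "angular": [0, 0, 0]},
    {"fingers": 0.4, "slide": [0, 0, -10], "angular": [0, 0, 0]},
    {"fingers": 0.4, "slide": [0, 0, -40], "angular": [0, 0, 0]},
    {"fingers": 0.4, "slide": [0, 0, -80], "angular": [0, 0, 0]},
    {"fingers": 0.4, "slide": [0, 0, -100], "angular": [0, 0, 0]},
    {"fingers": 0.3, "slide": [0, 0, -100], "angular": [0, 0, 0]}
  ]
}}

```text
clock: 9.07
tcp_pos: [0.4626, -0.2444, 0.1729]
orientation: [0.004, 0.147, 0.989, -0.002]
wrist_force: [1.3, -0.1, 0.6]
finger_gap: 0.0596
grip_force: 0.0
```

```bash
python3 -c "
from h import *
to(.504,-.0928,.15,13.5)
b=read_camera('side');print(tip_of('red_tag',b))
print(proj(b,[[.4604,-.2428,.014],[.4604,-.2428,.096]]))"
```

```text
clock 9.07 tcp [ 0.4626 -0.2444  0.1729] yaw 73.1 slide [  4.6 157.2  22.4] ang [ 0.1  0.5 59.6] q [-0.64  0.24 -0.23  1.1   0.   -0.35] F [ 1.3 -0.1  0.6] gap 0.0596 grip 0.0
[{'point': [286.2, 296.9], 'p': 0.55}]
[[284.88146559 296.99011907]
 [282.83575405 260.29908985]]
```

Emit:
{"op": "jog_arm", "data": {
  "moves": [
    {"fingers": 0.3, "slide": [0, 35, 0], "angular": [0, 0, 7]},
    {"fingers": 0.3, "slide": [2, 70, 0], "angular": [0, 0, 14]},
    {"fingers": 0.3, "slide": [3, 105, 0], "angular": [0, 0, 21]},
    {"fingers": 0.3, "slide": [3, 140, 0], "angular": [0, 0, 28]},
    {"fingers": 0.3, "slide": [3, 156, 0], "angular": [0, 0, 35]},
    {"fingers": 0.2, "slide": [4, 157, 5], "angular": [0, 0, 42]},
    {"fingers": 0.2, "slide": [4, 157, 15], "angular": [0, 0, 49]},
    {"fingers": 0.2, "slide": [4, 157, 20], "angular": [0, 0, 56]},
    {"fingers": 0.2, "slide": [4, 157, 20], "angular": [0, 0, 60]},
    {"fingers": 0.2, "slide": [4, 157, 20], "angular": [0, 0, 60]}
  ]
}}

```text
clock: 10.0
tcp_pos: [0.5003, -0.0904, 0.1453]
orientation: [-0.002, 0.622, 0.783, -0.001]
wrist_force: [0.5, -0.9, 0.4]
finger_gap: 0.0686
grip_force: 0.0
```

Run:
```python
from h import *
to(.504,-.0928,.06,13.5)
b=read_camera('side')
cv2.imwrite('pics/s5.png',cv2.resize(b['color'][150:310,220:350,::-1],None,fx=4,fy=3.7,interpolation=cv2.INTER_CUBIC))
print([(x,tip_of(x,b)) for x in('dial_top','shackle_grip')],proj(b,[[.504,-.0928,.068],[.4847,-.158,.096]]))
```

```text
clock 10.00 tcp [ 0.5003 -0.0904  0.1453] yaw 13.0 slide [-3.3  3.4 85.3] ang [-0.2 -0.1 -0.5] q [-0.34  0.24 -0.3   1.04  0.    1.01] F [ 0.5 -0.9  0.4] gap 0.0686 grip 0.0
[('dial_top', [{'point': [281.8, 210.5], 'p': 0.93}]), ('shackle_grip', [{'point': [283.7, 222.8], 'p': 0.55}])] [[284.84332907 212.66342101]
 [283.4596831  224.5239048 ]]
```

View pics/s5.png

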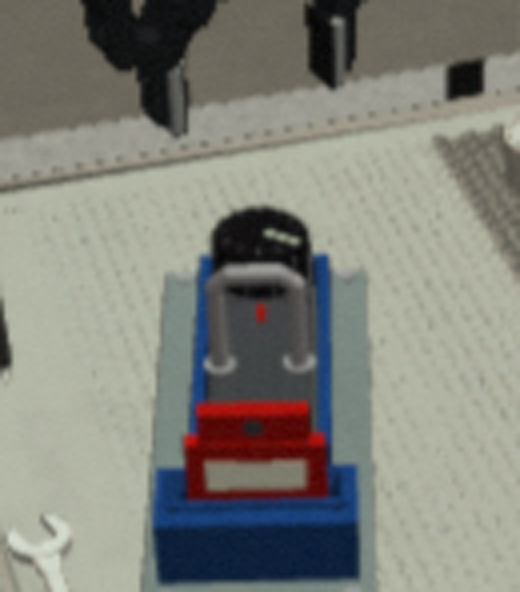

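Emit:
{"op": "jog_arm", "data": {
  "moves": [
    {"fingers": 0.2, "slide": [-3.5, 3.5, 30], "angular": [0, 0, -0.5]},
    {"fingers": 0.2, "slide": [-3.5, 3.5, 60], "angular": [0, 0, -0.5]},
    {"fingers": 0.2, "slide": [-3.5, 3.5, 80], "angular": [0, 0, -0.5]},
    {"fingers": 0.2, "slide": [-3.5, 3.5, 86], "angular": [0, 0, -0.5]},
    {"fingers": 0.35, "slide": [-3.5, 3.5, 86], "angular": [0, 0, -0.5]},
    {"fingers": 0.4, "slide": [-3.5, 3.5, 86], "angular": [0, 0, -0.5]},
    {"fingers": 0.45, "slide": [-3.5, 3.5, 86], "angular": [0, 0, -0.5]},
    {"fingers": 0.5, "slide": [-3.5, 3.5, 86], "angular": [0, 0, -0.5]},
    {"fingers": 0.6, "slide": [-3.5, 3.5, 86], "angular": [0, 0, -0.5]}
  ],
  "squeeze": 30
}}

```text
clock: 10.9
tcp_pos: [0.5036, -0.0947, 0.0629]
orientation: [-0.001, 0.618, 0.786, -0.002]
wrist_force: [-9.8, -3.9, 5.9]
finger_gap: 0.0424
grip_force: 29.7
```

```bash
python3 -c "
from h import *
to(.504,-.0928,.06,13.5);print(get_state()['ft_torque'])"
```

```text
clock 10.90 tcp [ 0.5036 -0.0947  0.0629] yaw 13.6 slide [1.7 0.8 2.9] ang [-0.3  0.1  0.1] q [-0.34  0.33 -0.41  0.84 -0.    0.99] F [-9.8 -3.9  5.9] gap 0.0424 grip 29.7
[-0.6801228   2.08499249  0.02676738]
```

Emit:
{"op": "jog_arm", "data": {
  "moves": [
    {"fingers": 0.6, "slide": [0, -1.5, 0], "angular": [0, 0, 0]},
    {"fingers": 0.6, "slide": [0, -1.5, 0], "angular": [0, 0, 7]},
    {"fingers": 0.6, "slide": [0, -1.5, 0], "angular": [0, 0, 14]},
    {"fingers": 0.6, "slide": [0, -1.5, 0], "angular": [0, 0, 21]},
    {"fingers": 0.6, "slide": [0, -1.5, 0], "angular": [0, 0, 28]},
    {"fingers": 0.6, "slide": [0, -1.5, 0], "angular": [0, 0, 35]},
    {"fingers": 0.6, "slide": [0, -1.5, 0], "angular": [0, 0, 42]},
    {"fingers": 0.6, "slide": [0, -1.5, 0], "angular": [0, 0, 49]},
    {"fingers": 0.6, "slide": [0, -1.5, 0], "angular": [0, 0, 55]},
    {"fingers": 0.6, "slide": [0, -1.5, 0], "angular": [0, 0, 61]}
  ]
}}

```text
clock: 11.73
tcp_pos: [0.501, -0.0939, 0.0629]
orientation: [-0.001, 0.933, 0.361, -0.003]
wrist_force: [-12.0, 0.6, 10.6]
finger_gap: 0.0427
grip_force: 31.5
```

Emit:
{"op": "jog_arm", "data": {
  "moves": [
    {"fingers": 0.6, "slide": [0, 0, 0], "angular": [0, 0, 0]},
    {"fingers": 0.6, "slide": [0, 0, 0], "angular": [0, 0, 0]}
  ]
}}

```text
clock: 11.9
tcp_pos: [0.501, -0.0939, 0.0629]
orientation: [-0.001, 0.932, 0.363, -0.003]
wrist_force: [-12.1, -1.4, 9.8]
finger_gap: 0.0424
grip_force: 31.5
```

```bash
python3 -c "
from h import *
to(.504,-.0928,.06,-46.5);print(get_state()['ft_torque'])"
```

```text
clock 11.90 tcp [ 0.501  -0.0939  0.0629] yaw -47.4 slide [3.  1.2 2.9] ang [-0.2  0.3 -0.9] q [-0.34  0.32 -0.41  0.84 -0.    2.06] F [-12.1  -1.4   9.8] gap 0.0424 grip 31.5
[-0.03288477  2.56183267  0.05918079]
```

Turned 61°. Release, rise and look.

Emit:
{"op": "jog_arm", "data": {
  "moves": [
    {"fingers": 0.4, "slide": [0, 0, 0], "angular": [0, 0, 0]},
    {"fingers": 0.25, "slide": [0, 0, 0], "angular": [0, 0, 0]},
    {"fingers": 0.2, "slide": [0, 0, 0], "angular": [0, 0, 0]},
    {"fingers": 0.2, "slide": [0, 0, -20], "angular": [0, 0, 0]},
    {"fingers": 0.2, "slide": [0, 0, -50], "angular": [0, 0, 0]},
    {"fingers": 0.2, "slide": [0, 0, -90], "angular": [0, 0, 0]},
    {"fingers": 0.2, "slide": [0, 0, -110], "angular": [0, 0, 0]},
    {"fingers": 0.2, "slide": [0, 0, -110], "angular": [0, 0, 0]}
  ]
}}

```text
clock: 12.57
tcp_pos: [0.5085, -0.0953, 0.1776]
orientation: [0.004, 0.932, 0.364, 0.004]
wrist_force: [0.4, -0.2, 0.4]
finger_gap: 0.0683
grip_force: 0.0
```

Run:
```python
from h import *
to(.4847,-.158,.16,73.5)
b=read_camera('side')
cv2.imwrite('pics/s6.png',cv2.resize(b['color'][195:275,250:325,::-1],None,fx=7,fy=7,interpolation=cv2.INTER_CUBIC))
print([(x,tip_of(x,b)[:1]) for x in('dial_top','shackle_grip')],proj(b,[[.504,-.0928,.068],[.4847,-.158,.096]]))
```

```text
clock 12.57 tcp [ 0.5085 -0.0953  0.1776] yaw -47.4 slide [-60.   29.8  17.5] ang [ 0.4 -0.6 59.1] q [-0.34  0.22 -0.24  1.1   0.    2.06] F [ 0.4 -0.2  0.4] gap 0.0683 grip 0.0
[('dial_top', [{'point': [284.0, 212.8], 'p': 0.77}]), ('shackle_grip', [])] [[284.84332907 212.66342101]
 [283.4596831  224.5239048 ]]
```

View pics/s6.png

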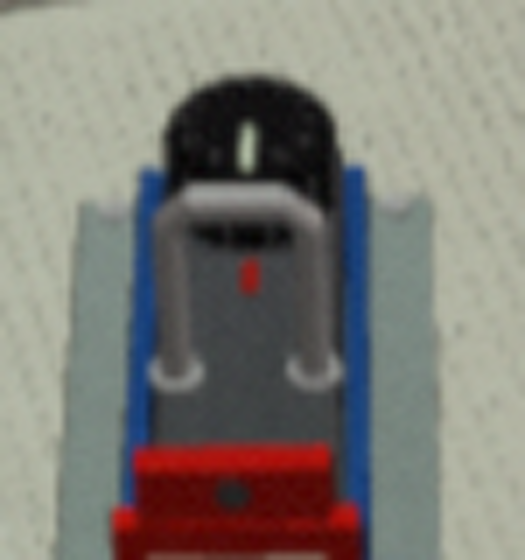

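The white line (crop 247,145) now points straight at the red mark (250,275), and the tag is home. Next is the shackle, turning the wrist back −121° to stay inside its range.

Emit:
{"op": "jog_arm", "data": {
  "moves": [
    {"fingers": 0.3, "slide": [0, 0, 0], "angular": [0, 0, -7]},
    {"fingers": 0.3, "slide": [-10, 5, 0], "angular": [0, 0, -14]},
    {"fingers": 0.3, "slide": [-20, 10, 0], "angular": [0, 0, -21]},
    {"fingers": 0.3, "slide": [-30, 15, 0], "angular": [0, 0, -28]},
    {"fingers": 0.3, "slide": [-40, 20, 0], "angular": [0, 0, -35]},
    {"fingers": 0.3, "slide": [-50, 25, 0], "angular": [0, 0, -42]},
    {"fingers": 0.3, "slide": [-58, 27, 0], "angular": [0, 0, -49]},
    {"fingers": 0.3, "slide": [-61, 29, 0], "angular": [0, 0, -56]},
    {"fingers": 0.3, "slide": [-61, 29, 0], "angular": [0, 0, -63]},
    {"fingers": 0.3, "slide": [-61, 29, 0], "angular": [0, 0, -70]}
  ]
}}

```text
clock: 13.55
tcp_pos: [0.4782, -0.1566, 0.1696]
orientation: [-0.002, 0.552, 0.834, -0.0]
wrist_force: [0.2, 0.7, 0.6]
finger_gap: 0.0599
grip_force: 0.0
```

Emit:
{"op": "jog_arm", "data": {
  "moves": [
    {"fingers": 0.3, "slide": [0, 0, 0], "angular": [0, 0, -7]},
    {"fingers": 0.3, "slide": [0, 0, 0], "angular": [0, 0, -14]},
    {"fingers": 0.3, "slide": [0, 0, 0], "angular": [0, 0, -21]},
    {"fingers": 0.3, "slide": [0, 0, 0], "angular": [0, 0, -28]},
    {"fingers": 0.3, "slide": [0, 0, 0], "angular": [0, 0, -35]},
    {"fingers": 0.3, "slide": [0, 0, 0], "angular": [0, 0, -42]},
    {"fingers": 0.3, "slide": [0, 0, 0], "angular": [0, 0, -49]},
    {"fingers": 0.3, "slide": [0, 0, 0], "angular": [0, 0, -51]},
    {"fingers": 0.3, "slide": [0, 0, 0], "angular": [0, 0, -51]}
  ]
}}

```text
clock: 14.3
tcp_pos: [0.4784, -0.1563, 0.1697]
orientation: [-0.001, 0.142, 0.99, 0.001]
wrist_force: [-0.5, -0.7, 1.0]
finger_gap: 0.0596
grip_force: 0.0
```

Run:
```python
from h import *
to(.483,-.157,.088,73.5)
b=read_camera('side')
print('bar top',atz(b,(283.8,222.6),.1), 'lock line', atz(b,(250+247/7-.45,195+145/7-.45),.068),atz(b,(250+250/7-.45,195+277/7-.45),.042))
cv2.imwrite('pics/s7.png',cv2.resize(b['color'][175:275,235:335,::-1],None,fx=5,fy=5,interpolation=cv2.INTER_CUBIC))
print([(x,tip_of(x,b)[:1]) for x in('dial_top','shackle_grip')])
```

```text
clock 14.30 tcp [ 0.4784 -0.1563  0.1697] yaw 73.7 slide [-4.9  0.5 81.7] ang [ 0.  -0.2  0.2] q [-0.48  0.21 -0.27  1.09  0.   -0.19] F [-0.5 -0.7  1. ] gap 0.0596 grip 0.0
bar top [ 0.48543483 -0.15807238  0.1       ] lock line [ 0.50198433 -0.10003467  0.068     ] [ 0.49609528 -0.12038028  0.042     ]
[('dial_top', [{'point': [284.0, 214.5], 'p': 0.97}]), ('shackle_grip', [{'point': [282.0, 221.8], 'p': 0.61}])]
```

View pics/s7.png

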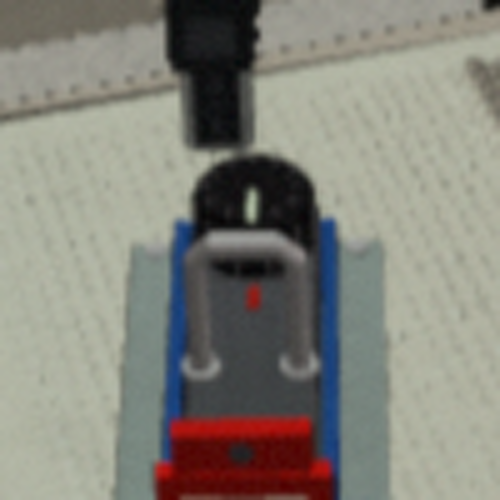

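The fingers (crop 218,100) sit about 6 mm left of the bar (248,242), as measured. Correcting and descending around the bar.

Emit:
{"op": "jog_arm", "data": {
  "moves": [
    {"fingers": 0.4, "slide": [-6, 0, 25], "angular": [0, 0, 0]},
    {"fingers": 0.4, "slide": [-6, 0, 50], "angular": [0, 0, 0]},
    {"fingers": 0.4, "slide": [-6, 0, 72], "angular": [0, 0, 0]},
    {"fingers": 0.4, "slide": [-6, 0, 82], "angular": [0, 0, 0]},
    {"fingers": 0.5, "slide": [-6, 0, 82], "angular": [0, 0, 0]},
    {"fingers": 0.6, "slide": [-6, 0, 82], "angular": [0, 0, 0]},
    {"fingers": 0.7, "slide": [-6, 0, 82], "angular": [0, 0, 0]},
    {"fingers": 0.8, "slide": [-6, 0, 82], "angular": [0, 0, 0]},
    {"fingers": 0.9, "slide": [-6, 0, 82], "angular": [0, 0, 0]},
    {"fingers": 1, "slide": [-6, 0, 82], "angular": [0, 0, 0]}
  ],
  "squeeze": 80
}}

```text
clock: 15.28
tcp_pos: [0.486, -0.1584, 0.0908]
orientation: [0.001, 0.142, 0.99, 0.0]
wrist_force: [0.4, 2.0, 4.3]
finger_gap: 0.006
grip_force: 78.3
```

Emit:
{"op": "jog_arm", "data": {
  "moves": [
    {"fingers": 1, "slide": [0, 0, 0], "angular": [0, 0, 0]},
    {"fingers": 1, "slide": [0, 0, 0], "angular": [0, 0, 0]},
    {"fingers": 1, "slide": [0, 0, 0], "angular": [0, 0, 0]}
  ]
}}

```text
clock: 15.53
tcp_pos: [0.4861, -0.1584, 0.0908]
orientation: [0.001, 0.142, 0.99, 0.0]
wrist_force: [0.2, 3.4, 6.8]
finger_gap: 0.0061
grip_force: 78.4
```

```bash
python3 -c "
from h import *
to(.4847,-.158,.2,73.5);print(get_state()['ft_torque'])"
```

```text
clock 15.53 tcp [ 0.4861 -0.1584  0.0908] yaw 73.6 slide [ 1.100e+00  1.000e-01 -1.092e+02] ang [0.  0.2 0.1] q [-0.47  0.29 -0.38  0.9   0.   -0.19] F [0.2 3.4 6.8] gap 0.0061 grip 78.4
[ 0.50683131  0.00181719 -0.03598249]
```

Emit:
{"op": "jog_arm", "data": {
  "moves": [
    {"fingers": 1, "slide": [0, 0, -3], "angular": [0, 0, 0]},
    {"fingers": 1, "slide": [0, 0, -6], "angular": [0, 0, 0]},
    {"fingers": 1, "slide": [0, 0, -9], "angular": [0, 0, 0]},
    {"fingers": 1, "slide": [0, 0, -12], "angular": [0, 0, 0]},
    {"fingers": 1, "slide": [0, 0, -15], "angular": [0, 0, 0]},
    {"fingers": 1, "slide": [0, 0, -15], "angular": [0, 0, 0]}
  ]
}}

```text
clock: 16.03
tcp_pos: [0.4854, -0.1586, 0.1052]
orientation: [0.001, 0.142, 0.99, -0.0]
wrist_force: [1.5, 0.5, -0.1]
finger_gap: 0.006
grip_force: 78.2
```

```bash
python3 -c "
from h import *
to(.4847,-.158,.2,73.5)
b=read_camera('side');print(tip_of('lock',b)[:1],tip_of('dial_top',b)[:1])"
```

```text
clock 16.03 tcp [ 0.4854 -0.1586  0.1052] yaw 73.6 slide [  0.8   0.4 -94.8] ang [-0.   0.1  0.1] q [-0.47  0.28 -0.36  0.94  0.   -0.19] F [ 1.5  0.5 -0.1] gap 0.0060 grip 78.2
[{'point': [286.2, 261.7], 'p': 0.83}] [{'point': [285.2, 212.0], 'p': 0.54}]
```

The shackle has risen 14 mm with no weight carried and the dial unmoved in view, so it's opening. Continuing slowly up.

Emit:
{"op": "jog_arm", "data": {
  "moves": [
    {"fingers": 1, "slide": [0, 0, -3], "angular": [0, 0, 0]},
    {"fingers": 1, "slide": [0, 0, -5], "angular": [0, 0, 0]},
    {"fingers": 1, "slide": [0, 0, -7], "angular": [0, 0, 0]},
    {"fingers": 1, "slide": [0, 0, -9], "angular": [0, 0, 0]},
    {"fingers": 1, "slide": [0, 0, -12], "angular": [0, 0, 0]},
    {"fingers": 1, "slide": [0, 0, -16], "angular": [0, 0, 0]},
    {"fingers": 1, "slide": [0, 0, -20], "angular": [0, 0, 0]},
    {"fingers": 1, "slide": [0, 0, -25], "angular": [0, 0, 0]},
    {"fingers": 1, "slide": [0, 0, -30], "angular": [0, 0, 0]},
    {"fingers": 1, "slide": [0, 0, -36], "angular": [0, 0, 0]}
  ]
}}

```text
clock: 17.02
tcp_pos: [0.4847, -0.1584, 0.1408]
orientation: [-0.0, 0.142, 0.99, 0.0]
wrist_force: [0.0, 0.3, -4.4]
finger_gap: 0.0057
grip_force: 78.3
```

Emit:
{"op": "jog_arm", "data": {
  "moves": [
    {"fingers": 1, "slide": [0, 0, -8], "angular": [0, 0, 0]},
    {"fingers": 1, "slide": [0, 0, -16], "angular": [0, 0, 0]},
    {"fingers": 1, "slide": [0, 0, -24], "angular": [0, 0, 0]},
    {"fingers": 1, "slide": [0, 0, -32], "angular": [0, 0, 0]},
    {"fingers": 1, "slide": [0, 0, -40], "angular": [0, 0, 0]},
    {"fingers": 1, "slide": [0, 0, -48], "angular": [0, 0, 0]},
    {"fingers": 1, "slide": [0, 0, -56], "angular": [0, 0, 0]},
    {"fingers": 1, "slide": [0, 0, -63], "angular": [0, 0, 0]},
    {"fingers": 1, "slide": [0, 0, -68], "angular": [0, 0, 0]},
    {"fingers": 1, "slide": [0, 0, -71], "angular": [0, 0, 0]}
  ]
}}

```text
clock: 17.85
tcp_pos: [0.4853, -0.1586, 0.2124]
orientation: [0.0, 0.142, 0.99, -0.0]
wrist_force: [0.3, 0.4, -3.6]
finger_gap: 0.006
grip_force: 78.3
```

Emit:
{"op": "jog_arm", "data": {
  "moves": [
    {"fingers": 1, "slide": [0, 0, 0], "angular": [0, 0, 0]},
    {"fingers": 1, "slide": [0, 0, 0], "angular": [0, 0, 0]},
    {"fingers": 1, "slide": [0, 0, 0], "angular": [0, 0, 0]},
    {"fingers": 1, "slide": [0, 0, 0], "angular": [0, 0, 0]},
    {"fingers": 1, "slide": [0, 0, 0], "angular": [0, 0, 0]},
    {"fingers": 1, "slide": [0, 0, 0], "angular": [0, 0, 0]},
    {"fingers": 1, "slide": [0, 0, 0], "angular": [0, 0, 0]},
    {"fingers": 1, "slide": [0, 0, 0], "angular": [0, 0, 0]}
  ]
}}

```text
clock: 18.52
tcp_pos: [0.485, -0.1584, 0.2114]
orientation: [-0.0, 0.142, 0.99, 0.0]
wrist_force: [0.5, 0.0, -4.2]
finger_gap: 0.0058
grip_force: 78.3
```

Run:
```python
from h import *
to(.4847,-.158,.21,73.5)
b=read_camera('side')
cv2.imwrite('pics/s8.png',cv2.resize(b['color'][130:320,200:360,::-1],None,fx=3.1,fy=3.1,interpolation=cv2.INTER_CUBIC))
```

```text
clock 18.52 tcp [ 0.485  -0.1584  0.2114] yaw 73.6 slide [0.4 0.4 1.4] ang [ 0.  -0.   0.1] q [-0.47  0.2  -0.18  1.19  0.   -0.19] F [ 0.5  0.  -4.2] gap 0.0058 grip 78.3
```

View pics/s8.png

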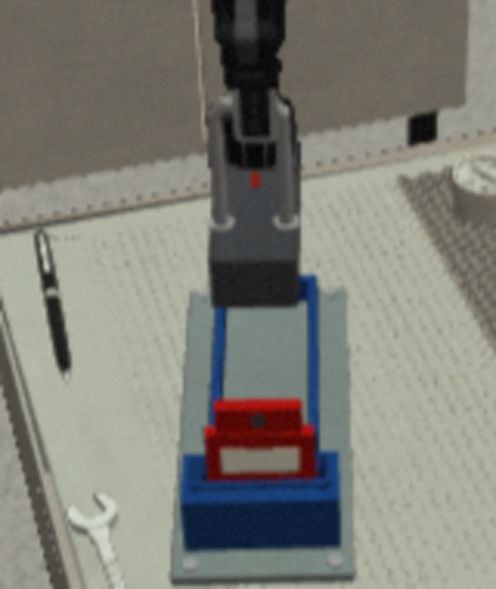

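The lock hangs level by its open shackle (crop 255,230), about 10 cm above the cradle. The red tag stays home at (260,440), and the wrist carries 4.2 N, which is the lock's weight.

```bash
python3 -c "
from workcell import *
print(hand_in())"
```

```text
the job is handed in; nothing more can be done
None
```

I handed the job in at about 18.6 s of the 64 s allowed. The red tag is fully home in the slot and let go, the dial is on its mark, and the arm is holding the lock by its open shackle about 10 cm up, level and still; I got no verdict back.

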